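Pin a knife gate to its actuator and prove the coupling

ROBOT

A 6-joint arm with a two-finger parallel gripper is mounted at the origin on a cart in front of the work surface, level with it; the furniture and walls round the work are solid. World frame = base frame: x ahead of the robot, y to its left, z up, the work surface at z = 0. Lengths are in mm, angles in degrees, forces in N, time in s.
With the tool pointing down it reaches from about 300 to 850 mm from the base axis. Payload 4.2 kg.
Tool frame: the origin (TCP) lies midway between the tips of the shut fingers; the grasp point (between the pads) lies 19 mm behind it; z points along the fingers, y is the line along which they close (so a half turn about z gives the same grasp; the last joint's range is limited). The gripper opens to 91 mm and grips with 3 to 60 N. Pads are 32 mm wide; open, the fingers measure 118 mm over their backs; the gripper's body (76 mm by 178 mm) begins 60 mm behind the grasp point.
Start: joints at [75.917, 18.312, 89.639, -0, 72.044, -1.146], TCP at [128.736, 560.42, 213.976] pointing down, gripper open.
Joint ranges: [-177.97, 177.97], [-48.28, 115.42], [12.27, 149.76], [-77.06, 257.06], [2.81, 150.46], [-146.56, 146.56]. Speed limits (degrees/s): [147.25, 147.25, 180, 180, 180, 180].

INTERFACE

Orientations are given as [roll, pitch, yaw] about the fixed x, y, z axes, in that order (R = Rz(yaw) Ry(pitch) Rx(roll)).
In Python, from workcell import env gives the robot as it stands.
- The arm moves only by the tool jog_arm, never from a script. Its argument "steps" is one flat list of numbers, 5 for each row, row after row: the closure, from 0 (fully open) to 1 (shut), then the shift along the tool's x, y, z in cm, then the turn about the tool's z in degrees. A call has 1 to 20 rows; each row is the pose to reach, as a shift and turn from the pose commanded when the call began, along the tool's axes at that moment; what a row does not reach only later rows make up. A row lasts 1/10 s, in which the tool goes at most 50 mm and 8.59 degrees, less where a joint would pass 70% of its speed; a pose out of reach is approached as far as the arm can. A call with a gripper value outside its range is refused whole. The fingers move at their own pace and stop on an object; "force" is the grip in N (left out, the last holds). Time passes only in rows, so rows that repeat a pose let the fingers close. It gives the time, the measured TCP pose, the force and the opening at its end, in the units of the state.
- env.state(): the state, without advancing time (a new reading comes with each control period).
- env.grab_frame(name): name is "scene" or "top" or "wrist"; returns the picture (480x640x3 uint8, red, green, blue); there is no depth.
- env.camera_params(name): a dict with "fx", "fy", "cx", "cy" (pixels), "R" (3x3) and "t" (3): a world point X has camera coordinates R X + t. Camera axes: x right, y down, z forward; pixel columns grow to the right and rows downward; lengths in mm; the calibration is good to about 2 mm. A picture is of the moment at which its call begins: read the wrist's pose just before it. camera_params takes no time and is no camera call; for the wrist camera it gives the pose at the moment of the call.
- env.job_done(): hands the job in, once; it reports no verdict.
The state is a dict: "time_s": time; "qpos": joint angles; "qvel": joint speeds; "effort": joint torques, N m; "ee_pos": TCP position; "ee_rot": TCP orientation; "force": force on the tool from outside, world axes, zero at the start; "torque": the same for the moment, N m; "gripper_width": finger opening in mm.
Only numpy, scipy, OpenCV 4.12 (cv2) and the standard library are available. Lean on these libraries where they do the work, as an engineer would, in place of code of your own. Each camera call takes 0.05 s, during which the arm holds its last target. There are 200 camera calls.

TASK

Recouple the spent-grain knife gate valve on the sloping stand to its actuator: slide the gate fully open so that its tongue lies in the rod's fork with the holes in line, then take the pin with the round collar from the drilled block and push it through fork and tongue until the collar sits flat on the fork. Swing the keeper bar over the collar as far as it goes, and only then slide the gate fully shut so that it draws the rod along; leave the gate shut, the pin home and the keeper closed. Leave the hex bolt in its block and the grease tube, tape roll and pipe clamp where they are.

Things in the scene. Friction and masses are not known exactly. Their poses are not given: they have to be found in the camera images.
- stand: Foot (96 x 380 mm) of the fixed sloping stand. Origin under the middle of the slope, on the 15 mm plywood board that covers the sink (board top 17 mm above the bench); +y: along the stroke to the round valve body, +x: to the high side. The slope rises 30 degrees (0.524 rad) towards +x. Two 12 mm yoke pillars run along the stroke 45 mm either side of it, tops 10 mm below the fork's upper face
- valve: Fixed valve and actuator. Origin: on the face of the sloping plate (z 0), under the stroke line. Axes: x up the slope, y along the stroke towards the valve body, z out of the slope, 30 degrees from vertical, leaning to the low side. Gland from y 46 mm on, up to z 46; valve body beyond, up to z 64. Actuator below y -135 mm, up to z 54, its air fittings to z 68. Fork's upper face: z 44
- fork_hole (a point): Centre of the 13.5 mm pin hole at the upper face of the dark steel fork on the actuator rod; moves with the rod. Axes as valve: z = hole axis, outwards; x up the slope; y the way the gate shuts. In this frame the fork spans x -20 to 20, y -42 to 14 mm; upper cheek z -11 to 0, tongue gap z -21 to -11, lower cheek z -32 to -21, both cheeks bored through
- tongue_hole (a point): Axis of the 13.5 mm hole in the gate's tongue (34 mm wide, 8 mm thick), given at the height of the fork's upper face; the tongue lies 12 to 20 mm below this point. Axes as fork_hole. The holes are in line when it coincides with fork_hole; a pin entering 1 mm off draws them in line. The tongue ends 13 mm from its hole
- flag_top (a point): Middle of the top edge of the gate's upright steel flag (30 mm wide along x, 8 mm thick along y, 35 mm tall), the place to hold the gate; axes as fork_hole; 50 mm from the tongue hole. It is welded to the gate's flat face, 54 mm wide. Two 10 mm round switches point at it from uphill, 8 mm from its edge, 14 to 24 mm below its top. Gate shut, the gland is 27 mm past its +y face
- gate (a joint): Travel of the gate in m, straight along fork_hole's +y: 0 = fully open at its stop (with the rod in, the holes are then in line), 0.05 = fully shut at its stop, bore covered. Starts at 0.012 to 0.042. Needs about 4 N and stays where it is left
- rod (a joint): Travel of actuator rod and fork in m, along the same +y: 0 = fully in at its stop (it starts so), up to 0.054. The air is off: it needs about 4 N and stays where it is left. Nothing but the pin couples it to the gate
- keeper (a joint): Angle of the keeper bar in rad: 0 = open, bar along fork_hole's +x; pi/2 = closed at its stop, bar along +y over the uphill edge of the pin's collar, beside its grip. Starts at 0 to 0.25, stays where left (0.6 N at the post). Pivot at x 14.5, y -30 mm of fork_hole. Bar 10 mm wide, 4 mm thick, underside 6.5 mm above the fork: it passes over the 5 mm collar only when the pin is home
- keeper_post (a point): Centre of the top of the keeper's round upright post: 10 mm in diameter, 22 mm tall above the bar, 50 mm from the pivot, its top 32.5 mm above the fork's upper face. Grasp or push it to swing the keeper. Its x axis runs along the bar away from the pivot, z as fork_hole
- clevis_pin: Loose bright steel headed pin, about 90 g: round collar 30 mm wide and 5 mm thick; above it a round grip 16 mm in diameter, 23 mm tall; below it a shank 12 mm in diameter, 38 mm long with a 4 mm tapered tip. Origin: centre of the collar's underside; z towards the grip. It starts upright in one of the block's holes, grip up, collar on the block's top
- gland_bolt: Loose dark hex-headed bolt without collar, head 19 mm across and 8 mm thick, standing in the block's other hole, 54 mm away. Not for this  leave it. Origin: underside of its head
- pin_block: Black drilled block, 104 x 46 x 46 mm, fixed to the bench; origin at the centre of its underside. Its two holes (13.2 mm wide, 41 mm deep) are 27 mm either side of the centre along its x axis
- grease_tube: White grease tube lying on the bench, 50 x 140 x 40 mm; bystander
- tape_roll: Blue tape roll, 66 mm across and 19 mm high, lying on the bench; bystander
- tri_clamp: Hinged sanitary pipe clamp, 92 x 86 x 18 mm, lying on the bench; bystander

How it is judged (in metres and radians):
On the way, in this order (a step that is already met when the one before it is completed fails the run):
1. the gate is open with its tongue in the fork, the holes in line (y of tongue_hole in the frame of fork_hole between -0.002 and 0.002 m), for 0.2 s.
2. the collared pin is through fork and tongue, its collar flat on the fork (all of step 1 and x of clevis_pin in the frame of fork_hole between -0.003 and 0.003 m and y of clevis_pin in the frame of fork_hole between -0.003 and 0.003 m and z of clevis_pin in the frame of fork_hole between -0.003 and 0.0018 m and angle between the z axis of clevis_pin and the z axis of fork_hole, either way round below 0.08 rad), for 0.2 s.
3. the keeper is swung over the collar, with the gate still open (x of clevis_pin in the frame of fork_hole between -0.003 and 0.003 m and y of clevis_pin in the frame of fork_hole between -0.003 and 0.003 m and z of clevis_pin in the frame of fork_hole between -0.003 and 0.0018 m and angle between the z axis of clevis_pin and the z axis of fork_hole, either way round below 0.08 rad and value of joint keeper above 1.47 rad and value of joint gate below 0.01 m), for 0.2 s.
4. the gate is shut and has drawn the rod along (x of clevis_pin in the frame of fork_hole between -0.003 and 0.003 m and y of clevis_pin in the frame of fork_hole between -0.003 and 0.003 m and z of clevis_pin in the frame of fork_hole between -0.003 and 0.0018 m and angle between the z axis of clevis_pin and the z axis of fork_hole, either way round below 0.08 rad and value of joint keeper above 1.47 rad and value of joint gate above 0.0475 m and value of joint rod above 0.0445 m), for 0.2 s.
At the end, for the whole second after the job is handed in: The gate is shut (within 2.5 mm of its stop) and the rod drawn out with it (at least 44.5 mm); the pin is home in the fork (collar within 1.8 mm of the fork's face, centred within 3 mm, in line within 0.08 rad) and still, and the keeper is closed over the collar (at least 1.47 rad) (all of step 4 and linear speed of clevis_pin below 0.01 m/s); the robot touches nothing.
It fails at once if the hex bolt is taken out of its place (moved more than 15 mm) (distance of gland_bolt from where it was at the start of the episode above 0.015 m).
It fails at once if a bystander (grease tube, tape roll, pipe clamp) is moved more than 25 mm (distance of any of grease_tube, tape_roll, tri_clamp from where it was at the start of the episode above 0.025 m).
It also fails if it takes over 70 s, if anything falls off the work surface, if the arm or the gripper's body presses on something with over 40 N, if the wrist force passes 120 N, or if a joint passes its speed limit or range.

## Working session

There is one attempt and no reset: what is moved stays moved. The work goes in short steps, Python scripts to look and compute and a tool call to move; the robot and the scene stay as the last step left them, time stands still between calls to the robot, and variables do not carry over. Pictures are saved under pics/ and viewed, on a budget of 10 in all, crops included, one or two more only if the job needs it, and the job is handed in when it is done.

Besides the shell and the picture viewer there is one more tool, called after "Emit:" by a JSON object that holds its "api" and its "payload". jog_arm: Moves the arm, as the interface text tells. Its arguments: {"type":"object","properties":{"steps":{"type":"array","items":{"type":"number"}},"force":{"type":"number"}},"required":["steps"]}

```bash
mkdir -p pics; ls
python3 - <<'E'
from workcell import env
import cv2
s=env.state();print(s)
for n in("scene","top"):
    p=env.camera_params(n);print(n,p)
    f=env.grab_frame(n);cv2.imwrite(f"pics/{n}0.png",f[:,:,::-1])
E
```

```text
pics
{'time_s': 0.0, 'qpos': array([ 7.59163479e+01,  1.83490552e+01,  8.97091969e+01, -4.59469286e-04,
        7.20430168e+01, -1.14426941e+00]), 'qvel': array([-0.0180533 , -0.00502045, -0.07807222,  0.07268782, -0.02881648,
        0.02551735]), 'effort': array([ 1.12646187e-03, -4.12467206e+01, -2.31976819e+01,  7.28404149e-02,
        4.58560477e-02, -1.84031041e-04]), 'ee_pos': array([128.61100572, 559.88968437, 213.12729574]), 'ee_rot': array([-1.79898742e+02, -1.58558573e-03,  1.67060758e+02]), 'force': array([-0.39589332,  0.49947108,  0.45399863]), 'torque': array([0.00697513, 0.03659367, 0.02662539]), 'gripper_width': 91.02392257961564}
scene {'fx': 514.5188466649598, 'fy': 514.5188466649598, 'cx': 313.7740691741591, 'cy': 243.44364754910083, 'R': array([[ 0.44359281, -0.89622698, -0.00161861],
       [-0.65273383, -0.32183583, -0.68582815],
       [ 0.61413676,  0.30528496, -0.72776172]]), 't': array([-205.91040041,  389.84302965, 1189.85886245])}
top {'fx': 459.39829735840584, 'fy': 459.39829735840584, 'cx': 319.48165170407066, 'cy': 232.42419049439658, 'R': array([[-0.00194954, -0.99992435, -0.01214474],
       [-0.98561054,  0.00397407, -0.16898543],
       [ 0.16902091,  0.01164054, -0.98554372]]), 't': array([  30.32512021,  488.70720287, 1078.68615366])}
```

View pics/scene0.png

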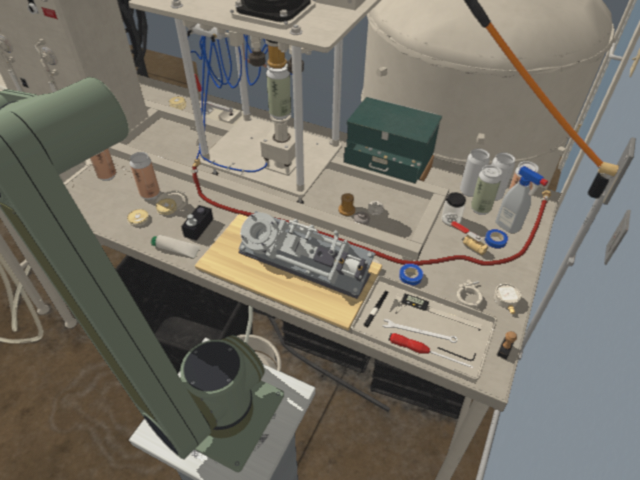

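View pics/top0.png

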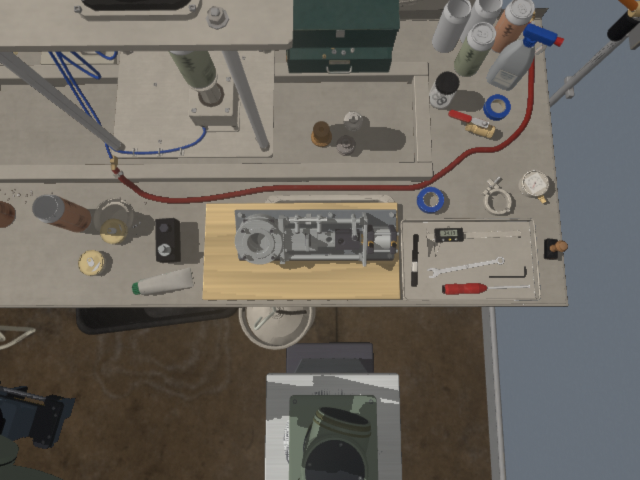

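The stand lies along world y, valve body to the left (top ≈ (260,240)) and actuator right (≈ (378,240)). The block is at ≈ (167,240), with a bright item in its near hole ≈ (164,250). I'll enlarge.

```bash
cat > h.py <<'E'
import numpy as np, cv2
from workcell import env
from scipy.spatial.transform import Rotation as Ro
def ray(p,u,v):
    d=p["R"].T@np.array([(u-p["cx"])/p["fx"],(v-p["cy"])/p["fy"],1]); c=-p["R"].T@p["t"]; return c,d
def onz(p,u,v,z):
    c,d=ray(p,u,v); return c+d*(z-c[2])/d[2]
def proj(p,X):
    q=p["R"]@np.asarray(X,float)+p["t"]; return np.array([p["fx"]*q[0]/q[2]+p["cx"],p["fy"]*q[1]/q[2]+p["cy"]])
def tri(obs):
    A=np.zeros((3,3));b=np.zeros(3)
    for p,u,v in obs:
        c,d=ray(p,u,v);d=d/np.linalg.norm(d);M=np.eye(3)-np.outer(d,d);A+=M;b+=M@c
    return np.linalg.solve(A,b)
def toolR():
    return Ro.from_euler("xyz",env.state()["ee_rot"],degrees=True).as_matrix()
E
python3 - <<'E'
from h import *
p=env.camera_params("top")
for u,v,z in[(167,240,46),(164,250,70),(168,227,60),(315,240,80),(203,300,17),(402,300,17),(206,203,17),(238,240,80),(396,240,80)]: print((u,v),onz(p,u,v,z).round())
w=env.camera_params("wrist");print(w["R"].round(3),w["t"].round(1),w["fx"], "cam", (-w["R"].T@w["t"]).round(1))
a=cv2.imread("pics/top0.png");a=cv2.resize(a[195:300,150:410],None,fx=3,fy=3,interpolation=cv2.INTER_CUBIC)
cv2.imwrite("pics/c1.png",a)
f=env.grab_frame("wrist");cv2.imwrite("pics/w0.png",f[:,:,::-1])
E
```

```text
(167, 240) [471. 400.  46.]
(164, 250) [443. 397.  70.]
(168, 227) [500. 394.  60.]
(315, 240) [464.  39.  80.]
(203, 300) [327. 314.  17.]
(402, 300) [ 326. -171.   17.]
(206, 203) [570. 316.  17.]
(238, 240) [465. 220.  80.]
(396, 240) [ 464. -151.   80.]
[[ 0.224  0.975 -0.002]
 [ 0.946 -0.217  0.24 ]
 [ 0.233 -0.056 -0.971]] [-574.   -27.7  390.8] 429.7185809155779 cam [ 63.6 575.2 384.9]
```

View pics/c1.png

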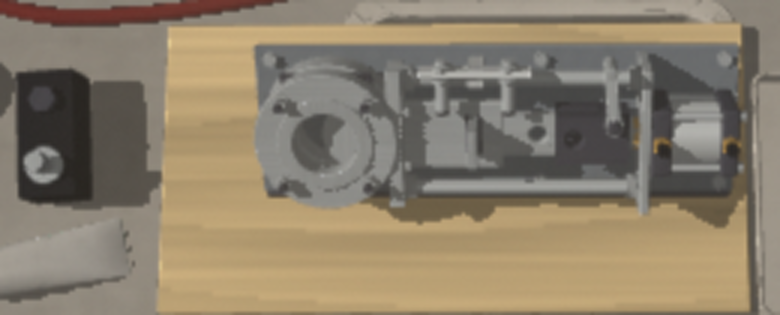

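View pics/w0.png

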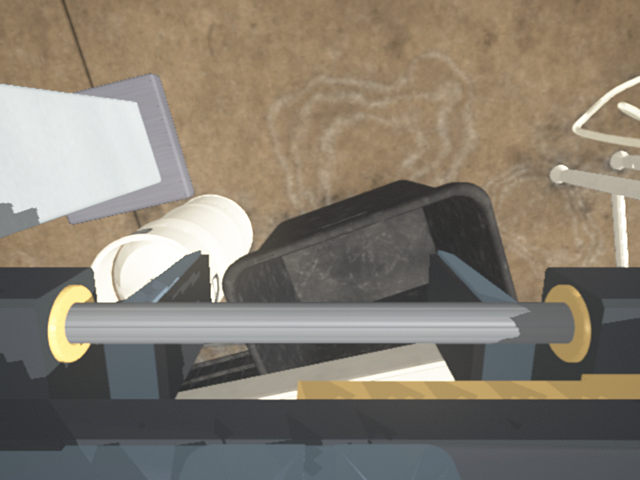

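The top crop shows the fork hole at c1 (572,137), tongue hole (537,133), flag ≈ (472,140), and the keeper bar pointing uphill with its post at ≈ (612,62). The bright collared pin is in the block's near hole and the dark bolt in the far one. The wrist view is still off to the side, so I'll go over the block first and look there.

Emit:
{"api": "jog_arm", "payload": {"steps": [0, -40.7, -7.1, 0, -12.9, 0, -40.7, -7.1, 0, -12.9, 0, -40.7, -7.1, 0, -12.9, 0, -40.7, -7.1, 0, -12.9, 0, -40.7, -7.1, 0, -12.9, 0, -40.7, -7.1, 0, -12.9, 0, -40.7, -7.1, 0, -12.9, 0, -40.7, -7.1, 0, -12.9, 0, -40.7, -7.1, 0, -12.9, 0, -40.7, -7.1, 0, -12.9, 0, -40.7, -7.1, 0, -12.9, 0, -40.7, -7.1, 0, -12.9]}}

```text
time_s: 1.35
ee_pos: [507.9, 400.9, 214.0]
ee_rot: [180.0, -0.1, -179.9]
force: [0.4, 0.1, 0.4]
gripper_width: 91.4
```

Run:
```python
from h import *
import pickle
print(env.state()["ee_pos"],env.state()["ee_rot"],env.state()["qpos"])
p=env.camera_params("wrist");f=env.grab_frame("wrist")
pickle.dump(p,open("pw1.pkl","wb"));cv2.imwrite("pics/w1.png",f[:,:,::-1])
print(proj(p,[443,397,70]),proj(p,[500,394,54]),proj(p,[464,200,80]))
```

```text
[507.92591897 400.90583376 213.95999303] [ 1.79992480e+02 -5.52331623e-02 -1.79945099e+02] [ 3.72452757e+01  2.49183660e+01  7.93771885e+01  4.06282904e-02
  7.57439039e+01 -5.28196397e+01]
[314.03638842 129.37776637] [310.57137353 204.19004293] [ 33.91265812 159.86768535]
```

Emit:
{"api": "jog_arm", "payload": {"steps": [0, 0, -36, 0, 0, 0, 0, -36, 0, 0, 0, 0, -36, 0, 0, 0, 0, -36, 0, 0, 0, 0, -36, 0, 0, 0, 0, -36, 0, 0, 0, 0, -36, 0, 0, 0, 0, -36, 0, 0, 0, 0, -36, 0, 0, 0, 0, -36, 0, 0]}}

```text
time_s: 2.4
ee_pos: [509.1, 41.6, 214.2]
ee_rot: [179.9, 0.0, -180.0]
force: [-0.4, 0.6, 0.4]
gripper_width: 91.3
```

Run:
```python
from h import *
import pickle
print(env.state()["ee_pos"],env.state()["qpos"])
p=env.camera_params("wrist");f=env.grab_frame("wrist")
pickle.dump(p,open("pw2.pkl","wb"));cv2.imwrite("pics/w2.png",f[:,:,::-1])
a=cv2.imread("pics/w1.png")[80:280,230:400]
b=cv2.imread("pics/w2.png")[40:320,80:620]
A=cv2.resize(a,None,fx=1.48,fy=1.48,interpolation=cv2.INTER_CUBIC)
B=cv2.resize(b,None,fx=1.48,fy=1.48,interpolation=cv2.INTER_CUBIC)
cv2.imwrite("pics/c2.png",B); cv2.imwrite("pics/c3.png",cv2.resize(a,None,fx=3,fy=3,interpolation=cv2.INTER_CUBIC))
```

```text
[509.11934651  41.60409183 214.17118658] [ 3.34152635e+00  1.25042038e+01  9.77842059e+01  6.51661150e-02
  6.96848954e+01 -8.67077243e+01]
```

View pics/c2.png

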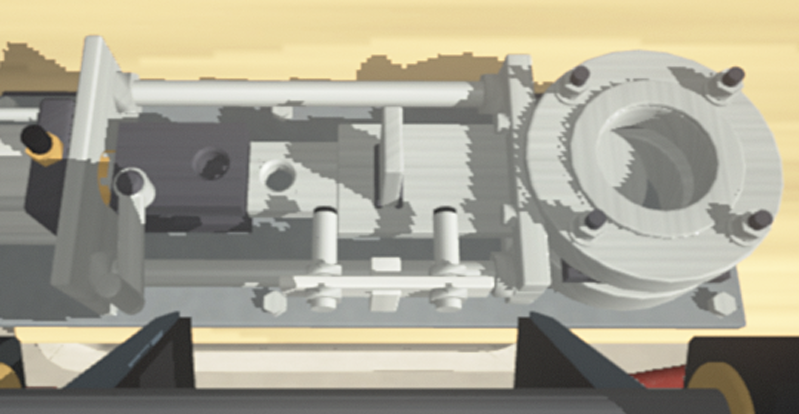

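View pics/c3.png

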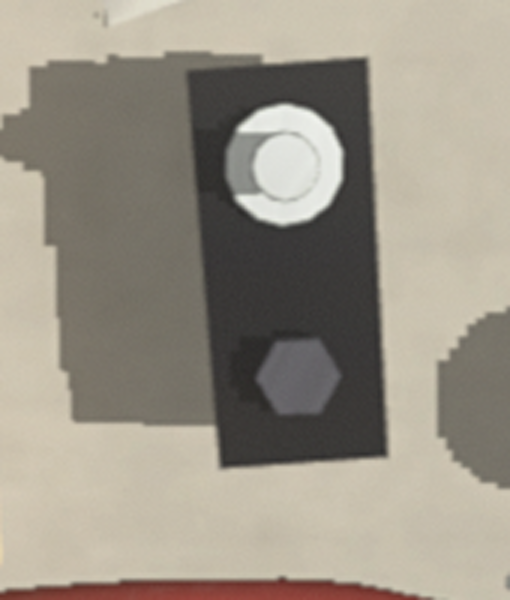

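c3 shows the pin (collar centre ≈ (285,165), grip top ≈ (286,166)) in the near hole and the hex bolt at (299,377) in the far one. c2 shows the fork hole at (211,164), tongue hole (279,177), flag strip ≈ (393,107–205) and keeper ≈ (105–150,170–310). I'll enlarge that part.

Run:
```python
import cv2
b=cv2.imread("pics/w2.png")[95:265,85:360]
cv2.imwrite("pics/c4.png",cv2.resize(b,None,fx=2.9,fy=2.9,interpolation=cv2.INTER_CUBIC))
```

```text
(no output)
```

View pics/c4.png

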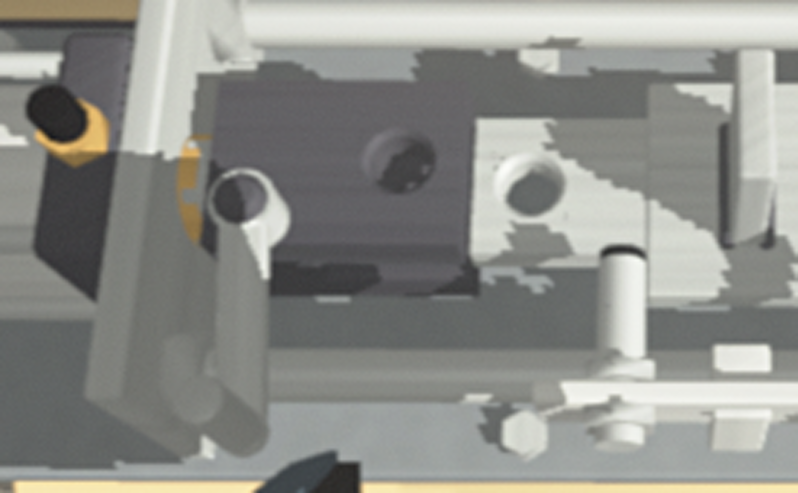

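c4: fork hole (400,160), fork mouth edge x≈473, tongue hole (530,185), flag top face corners (737/773, 50) and (737/773, 180), keeper pivot (240,195), bar end (245,440), post seemingly ending ≈ (190,370). Next, a fit of the stand pose from the top and wrist views.

```bash
cat > fit.py <<'E'
from h import *
import pickle
from scipy.optimize import least_squares
w=pickle.load(open("pw2.pkl","rb"));t=env.camera_params("top")
def W(u,v): return np.array([85+u/2.9,95+v/2.9])
def T(u,v): return np.array([150+u/3,195+v/3])
# fork frame -> world: y stroke = (-sin a, cos a,0); x uphill
def frame(a):
    y=np.array([-np.sin(a),np.cos(a),0]);h=np.array([np.cos(a),np.sin(a),0]);z0=np.array([0,0,1.])
    c,s=np.cos(np.pi/6),.5
    x=c*h+s*z0;z=-s*h+c*z0;return np.array([x,y,z]).T
# params: fork pos(3), yaw, g (tongue y offset), flag z, keeper angle
def pts(q):
    F=frame(q[3]);o=q[:3];g=q[4];L=lambda *v:o+F@np.array(v)
    k=q[6]
    return [(w,L(0,0,0),W(400,158),1),(w,L(0,g,-12),W(530,183),1),(t,L(0,0,0),T(572,136),1.5),(t,L(0,g,-12),T(537,132),1.5),
     (w,L(-15,g+50,q[5]),W(755,50),1),(w,L(15,g+50,q[5]),W(755,180),1),(t,L(0,g+50,q[5]),T(473,135),2),
     (w,L(14.5,-30,11),W(240,197),2),(w,L(0,14,0),W(473,160),1.5),
     (w,L(14.5+55*np.cos(k),-30+55*np.sin(k),8.5),W(245,440),2)]
def res(q): return np.concatenate([(proj(c,X)-m)/s for c,X,m,s in pts(q)])
if __name__=="__main__":
    r=least_squares(res,[450,20,90,0,27,20,0.05]);q=r.x
    print(q.round(3));print(r.fun.reshape(-1,2).round(1))
    np.save("q.npy",q);F=frame(q[3]);k=q[6]
    print("flag",q[:3]+F@[0,q[4]+50,q[5]],"pivot",q[:3]+F@[14.5,-30,6.5])
    pt=q[:3]+F@[14.5+50*np.cos(k),-30+50*np.sin(k),32.5];print("post top",pt,"proj c4",(proj(w,pt)-[85,95])*2.9)
    for zz in(75,):print("pin w1",)
    w1=pickle.load(open("pw1.pkl","rb"));C=lambda u,v:(230+u/3,80+v/3)
    print("pin",onz(w1,*C(286,166),74),onz(w1,*C(285,165),51),"bolt",onz(w1,*C(299,377),54))
    print("pin top cam",onz(t,*T(43,163),60))
    print("block corners",[onz(w1,*C(*c),46).round(1) for c in((190,71),(368,59),(386,457),(221,467))])
E
python3 fit.py
```

```text
[ 4.56725e+02 -2.03120e+01  1.02648e+02 -2.40000e-02  2.71860e+01
  2.32340e+01  1.07000e-01]
[[ 0.8 -0.2]
 [-0.2  0.4]
 [-0.   0.9]
 [-0.1  0.3]
 [ 0.1  0. ]
 [-0.1  0.3]
 [-0.6  2.4]
 [ 0.7 -0.8]
 [-1.8 -0.2]
 [ 0.1  1.1]]
flag [446.93085419  57.12621258 122.76939994] pivot [465.32312939 -50.52284919 115.52752247]
post top [495.49523106 -45.90689492 162.90195911] proj c4 [203.84337944 388.94488826]
pin w1
pin [447.0685945  405.03409208  74.        ] [447.24884897 405.10173273  51.        ] bolt [501.15619645 408.94677882  54.        ]
pin top cam [446.10378491 400.11875106  60.        ]
block corners [array([424.2, 381.1,  46. ]), array([421.2, 426. ,  46. ]), array([524.6, 432.9,  46. ]), array([527.4, 388.1,  46. ])]
```

The fit agrees within about 1 px: fork hole (456.7,−20.3,102.6), stroke yaw −1.4°, gate about 27 mm off open, and flag top 23 mm over the fork face. Those 23 mm match 35 − 12. The pin is at (447,405), 54 mm from the bolt as specified. I'll grip the flag now.

Emit:
{"api": "jog_arm", "payload": {"steps": [0.55, 5.8, 1.6, 0, 1.4, 0.55, 5.8, 1.6, 0, 1.4, 0.55, 5.8, 1.6, 3, 1.4, 0.55, 5.8, 1.6, 6, 1.4, 0.55, 5.8, 1.6, 8, 1.4, 0.55, 5.8, 1.6, 9.5, 1.4, 0.55, 5.8, 1.6, 10.3, 1.4, 0.55, 5.8, 1.6, 10.3, 1.4, 1, 5.8, 1.6, 10.3, 1.4, 1, 5.8, 1.6, 10.3, 1.4, 1, 5.8, 1.6, 10.3, 1.4, 1, 5.8, 1.6, 10.3, 1.4, 1, 5.8, 1.6, 10.3, 1.4], "force": 20}}

```text
time_s: 3.75
ee_pos: [451.6, 56.4, 111.4]
ee_rot: [180.0, 0.1, 178.6]
force: [-0.8, 1.6, 1.9]
gripper_width: 8.1
```

Emit:
{"api": "jog_arm", "payload": {"steps": [1, 0, -0.5, 0, 0, 1, 0, -1, 0, 0, 1, 0, -1.5, 0, 0, 1, 0, -2, 0, 0, 1, 0, -2.3, 0, 0, 1, 0, -2.5, 0, 0, 1, 0, -2.6, 0, 0, 1, 0, -2.7, 0, 0, 1, 0, -2.7, 0, 0]}}

```text
time_s: 4.65
ee_pos: [451.5, 29.4, 111.4]
ee_rot: [179.9, 0.1, 178.5]
force: [2.2, 5.2, 6.3]
gripper_width: 7.8
```

Emit:
{"api": "jog_arm", "payload": {"steps": [1, 0, -0.1, 0, 0, 1, 0, -0.15, 0, 0, 1, 0, -0.2, 0, 0, 1, 0, -0.2, 0, 0]}}

```text
time_s: 5.05
ee_pos: [451.5, 29.3, 111.4]
ee_rot: [179.7, 0.1, 178.4]
force: [1.4, 12.4, 4.4]
gripper_width: 8.1
```

The gate is at its stop: TCP 27 mm along, 12 N. I'll release and go over to the pin.

Emit:
{"api": "jog_arm", "payload": {"steps": [0.6, 0, 0.2, 0, 0, 0.6, 0, 0.2, 0, 0, 0.6, 0, 0.2, 0, 0, 0.6, 0, 0.2, -3, 0, 0.6, 0, 0.2, -7, 0, 0.6, 0, 0.2, -10, 0, 0.5, 1.4, 37.8, -10, 0, 0.5, 1.4, 37.8, -10, 0, 0.5, 1.4, 37.8, -10, 0, 0.5, 1.4, 37.8, -10, 0, 0.5, 1.4, 37.8, -10, 0, 0.5, 1.4, 37.8, -10, 0, 0.5, 1.4, 37.8, -10, 0, 0.5, 1.4, 37.8, -10, 0, 0.5, 1.4, 37.8, -10, 0, 0.5, 1.4, 37.8, -10, 0, 0.5, 1.4, 37.8, -10, 0]}}

```text
time_s: 6.75
ee_pos: [446.1, 403.7, 210.7]
ee_rot: [-179.9, -0.0, 178.5]
force: [0.2, -1.2, 0.4]
gripper_width: 45.5
```

Emit:
{"api": "jog_arm", "payload": {"steps": [0.5, -0.1, 0.1, 5, 0, 0.5, -0.1, 0.1, 9, 0, 0.5, -0.1, 0.1, 12, 0, 0.5, -0.1, 0.1, 14, 0, 0.5, -0.1, 0.1, 14.9, 0, 0.5, -0.1, 0.1, 14.9, 0, 1, -0.1, 0.1, 14.9, 0, 1, -0.1, 0.1, 14.9, 0, 1, -0.1, 0.1, 14.9, 0, 1, -0.1, 0.1, 14.9, 0, 1, -0.1, 0.1, 14.9, 0], "force": 12}}

```text
time_s: 7.85
ee_pos: [447.3, 405.9, 62.7]
ee_rot: [-180.0, 0.0, 178.6]
force: [-0.4, -1.7, 3.6]
gripper_width: 15.3
```

Gripped at 15.3 mm. The tool can't tilt, so I'll lift the pin until only its tapered tip is in the block. Then I'll swing the hand downhill (−x) so that the pin pivots between the pads by 30°.

Emit:
{"api": "jog_arm", "payload": {"steps": [1, 0, 0, -1, 0, 1, 0, 0, -2, 0, 1, 0, 0, -3, 0, 1, 0, 0, -3.3, 0, 1, 0, 0, -3.3, 0, 1, 0.5, 0, -3.3, 0, 1, 1.04, 0, -3.3, 0, 1, 1.55, 0, -3.25, 0, 1, 2.05, 0, -3.15, 0, 1, 2.5, 0, -3.0, 0, 1, 2.8, 0, -2.9, 0, 1, 3.1, 0, -2.75, 0, 1, 3.3, 0, -2.65, 0, 1, 3.3, 0, -2.65, 0]}}

```text
time_s: 9.25
ee_pos: [413.8, 407.2, 88.4]
ee_rot: [-180.0, -0.0, 178.6]
force: [0.7, -0.9, 0.4]
gripper_width: 15.2
```

Run:
```python
from h import *
p=env.camera_params("scene");s=env.state();print(s["force"],s["ee_pos"]);c=proj(p,s["ee_pos"]).astype(int);print(c)
f=env.grab_frame("scene")[:,:,::-1];a=f[c[1]-50:c[1]+50,c[0]-60:c[0]+60]
w=env.grab_frame("wrist")[:,:,::-1][180:440,200:440]
A=cv2.resize(a,(480,400),interpolation=cv2.INTER_CUBIC)
B=cv2.resize(w,(312,338));o=np.zeros((400,792,3),np.uint8);o[:,:480]=A;o[:338,480:]=B
cv2.imwrite("pics/c5.png",o)
```

```text
[ 0.74244666 -0.87557068  0.35742706] [413.79925241 407.16795652  88.37729692]
[181 218]
```

View pics/c5.png

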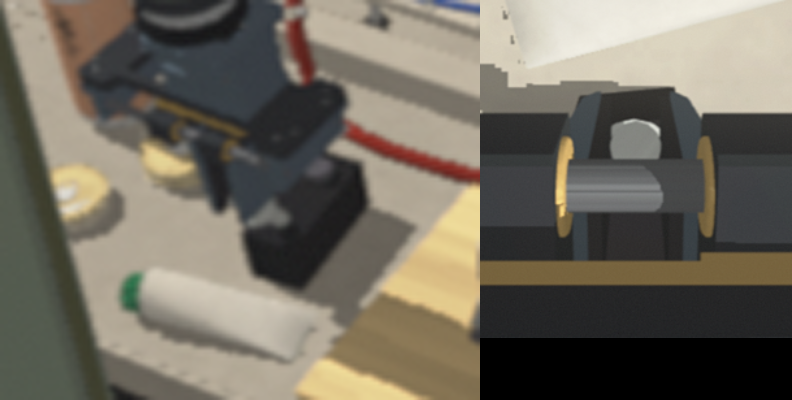

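The wrist part of c5 shows the grip's top showing toward the camera (636,137), so the pin is leaning downhill. The hand geometry (33.5 mm out, 25.7 mm up, tip in the hole) gives about 31° and puts the tip 31 mm ahead of and 46 mm below the TCP. I'll lift and carry it to a hover over the fork hole.

Emit:
{"api": "jog_arm", "payload": {"steps": [1, 0.5, 0, -1, 0, 1, 1, 0, -3, 0, 1, 1, 0, -7, 0, 1, 0.6, 0, -11, 0, 1, 0, 0, -14, 0, 1, -1.6, -42.8, -14, 0, 1, -1.6, -42.8, -14, 0, 1, -1.6, -42.8, -14, 0, 1, -1.6, -42.8, -14, 0, 1, -1.6, -42.8, -14, 0, 1, -1.6, -42.8, -14, 0, 1, -1.6, -42.8, -14, 0, 1, -1.6, -42.8, -14, 0, 1, -1.6, -42.8, -14, 0, 1, -1.6, -42.8, -14, 0, 1, -1.6, -42.8, -14, 0, 1, -1.6, -42.8, -11, 0, 1, -1.6, -42.8, -8, 0, 1, -1.6, -42.8, -7.05, 0, 1, -1.6, -42.8, -7.05, 0]}}

```text
time_s: 11.35
ee_pos: [418.5, -19.9, 158.1]
ee_rot: [180.0, -0.2, 178.7]
force: [0.7, -0.5, -0.7]
gripper_width: 15.4
```

Run:
```python
from h import *
from fit import frame
q=np.load("q.npy");q[1]=-20.7
p=env.camera_params("scene");s=env.state();e=s["ee_pos"];print(s["force"],e,s["gripper_width"])
f=env.grab_frame("scene")[:,:,::-1].copy();ft=env.grab_frame("top")[:,:,::-1]
cv2.imwrite("pics/s6.png",f);cv2.imwrite("pics/t6.png",ft)
tip=e+[31.4,0,-45.9];c=proj(p,tip).astype(int)
o0=c-[40,35]
a=cv2.resize(f[o0[1]:o0[1]+60,o0[0]:o0[0]+80],None,fx=10,fy=10,interpolation=cv2.INTER_CUBIC)
for n,X in (("tip",tip),("hole",q[:3]),("pivot",e+[0,0,5.7])):
    print(n,(proj(p,X)-o0)*10)
ax=frame(q[3])[:,2]
for th in(20,25,30,35):
    r=np.deg2rad(th);X=e+[0,0,5.7]+60.4*np.array([np.sin(r),0,-np.cos(r)]);print(th,((proj(p,X)-o0)*10).round(),X.round(1))
cv2.imwrite("pics/c6.png",a)
```

```text
[ 0.67399819 -0.49611873 -0.71513072] [418.48759013 -19.94079947 158.14869691] 15.390010635083172
tip [400.09411966 350.0727118 ]
hole [413.57060124 358.07806621]
pivot [347.36091336 296.20278129]
20 [382. 390.] [439.1 -19.9 107.1]
25 [390. 373.] [444.  -19.9 109.1]
30 [398. 355.] [448.7 -19.9 111.5]
35 [405. 337.] [453.1 -19.9 114.4]
```

View pics/c6.png

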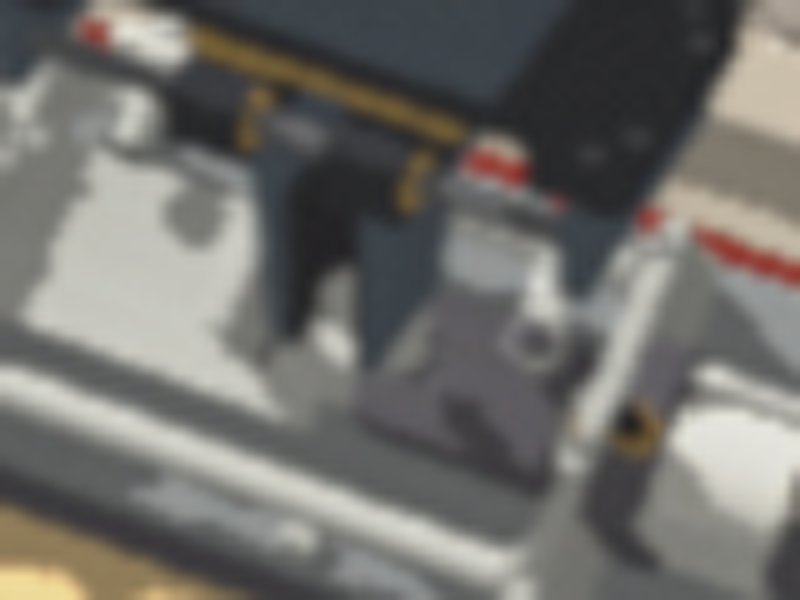

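The fingers hide the shank in c6, showing only the grip at ≈ (335,290) between them. So I'll probe by touch along the hole axis, with small corrections.

Emit:
{"api": "jog_arm", "payload": {"steps": [1, -0.13, -0.08, 0, 0, 1, -0.33, -0.08, 0.35, 0, 1, -0.58, -0.08, 0.78, 0, 1, -0.73, -0.08, 1.04, 0, 1, -0.83, -0.08, 1.21, 0, 1, -0.93, -0.08, 1.39, 0, 1, -0.93, -0.08, 1.39, 0]}}

```text
time_s: 12.15
ee_pos: [428.8, -21.7, 144.7]
ee_rot: [179.9, 0.0, 178.5]
force: [-0.0, 2.3, -2.5]
gripper_width: 15.4
```

Emit:
{"api": "jog_arm", "payload": {"steps": [1, -0.1, 0, 0.17, 0, 1, -0.2, 0, 0.35, 0, 1, -0.3, 0, 0.52, 0, 1, -0.3, 0, 0.52, 0]}}

```text
time_s: 12.55
ee_pos: [431.7, -22.1, 139.6]
ee_rot: [180.0, -0.0, 178.6]
force: [1.2, 3.1, -1.0]
gripper_width: 15.3
```

Emit:
{"api": "jog_arm", "payload": {"steps": [1, -0.15, 0, 0.26, 0, 1, -0.3, 0, 0.52, 0, 1, -0.45, 0, 0.78, 0, 1, -0.6, 0, 1.04, 0, 1, -0.6, 0, 1.04, 0]}}

```text
time_s: 13.05
ee_pos: [437.9, -22.2, 129.0]
ee_rot: [180.0, 0.0, 178.6]
force: [-0.3, 3.3, -1.3]
gripper_width: 14.9
```

Emit:
{"api": "jog_arm", "payload": {"steps": [1, -0.15, 0.1, 0.26, 0, 1, -0.3, 0.1, 0.52, 0, 1, -0.45, 0.1, 0.78, 0, 1, -0.55, 0.1, 0.95, 0, 1, -0.6, 0.1, 1.04, 0, 1, -0.6, 0.1, 1.04, 0]}}

```text
time_s: 13.65
ee_pos: [443.9, -21.6, 118.9]
ee_rot: [-180.0, 0.0, 178.6]
force: [0.3, 2.1, -3.5]
gripper_width: 14.9
```

Emit:
{"api": "jog_arm", "payload": {"steps": [1, -0.1, 0.05, 0.17, 0, 1, -0.15, 0.05, 0.26, 0, 1, -0.2, 0.05, 0.35, 0, 1, -0.25, 0.05, 0.43, 0, 1, -0.25, 0.05, 0.43, 0]}}

```text
time_s: 14.15
ee_pos: [445.9, -21.4, 116.7]
ee_rot: [-180.0, 0.0, 178.6]
force: [-5.6, 1.9, 16.1]
gripper_width: 15.5
```

Contact of 16 N at TCP (445.9,116.7), against a predicted seat of (445.5,116.3). I'll press slightly, release with a small opening, back out along the axis, and look.

Emit:
{"api": "jog_arm", "payload": {"steps": [1, -0.05, 0, 0.1, 0, 1, -0.05, 0, 0.1, 0, 0.78, 0, 0.05, 0, 0, 0.78, 0, 0.05, 0, 0, 0.78, 0, 0.05, 0, 0, 0.78, 0.5, 0.05, -0.87, 0, 0.78, 1, 0.05, -1.73, 0, 0.78, 2, 0.05, -3.46, 0, 0.78, 2, 0.05, -8, 0, 0.78, -4, 4, -9.8, 0, 0.78, -6, 4, -9.8, 0, 0.78, -6, 4, -9.8, 0, 0.78, -6, 4, -9.8, 0]}}

```text
time_s: 15.45
ee_pos: [506.9, 17.5, 212.8]
ee_rot: [-180.0, -0.1, 178.6]
force: [-0.7, -0.4, -0.1]
gripper_width: 20.5
```

Run:
```python
from h import *
import pickle
from fit import frame
q=np.load("q.npy");q[1]=-20.8;F=frame(q[3])
print(env.state()["ee_pos"])
p=env.camera_params("wrist");f=env.grab_frame("wrist");pickle.dump(p,open("pw7.pkl","wb"))
c=proj(p,q[:3]).astype(int);o=np.array([max(c[0]-100,0),max(c[1]-70,0)]);print(o)
a=f[o[1]:o[1]+190,o[0]:o[0]+266,::-1]
cv2.imwrite("pics/c7.png",cv2.resize(a,None,fx=3,fy=3,interpolation=cv2.INTER_CUBIC))
for n,l in dict(hole=(0,0,0),collar=(0,0,5),gripbase=(0,0,5),griptop=(0,0,28),pivot=(14.5,-30,11),post=(14.5+50*np.cos(q[6]),-30+50*np.sin(q[6]),32.5),flag=(0,50,23.2)).items():
    X=q[:3]+F@np.array(l); print(n,X.round(1),((proj(p,X)-o)*3).round())
```

```text
[506.85903151  17.52606833 212.82353544]
[158  84]
hole [456.7 -20.8 102.6] [301. 212.]
collar [454.2 -20.7 107. ] [298. 201.]
gripbase [454.2 -20.7 107. ] [298. 201.]
griptop [442.7 -20.5 126.9] [281. 147.]
pivot [463.1 -51.  119.4] [144. 252.]
post [495.5 -46.4 162.9] [123. 458.]
flag [446.3  29.5 122.7] [537. 159.]
```

View pics/c7.png

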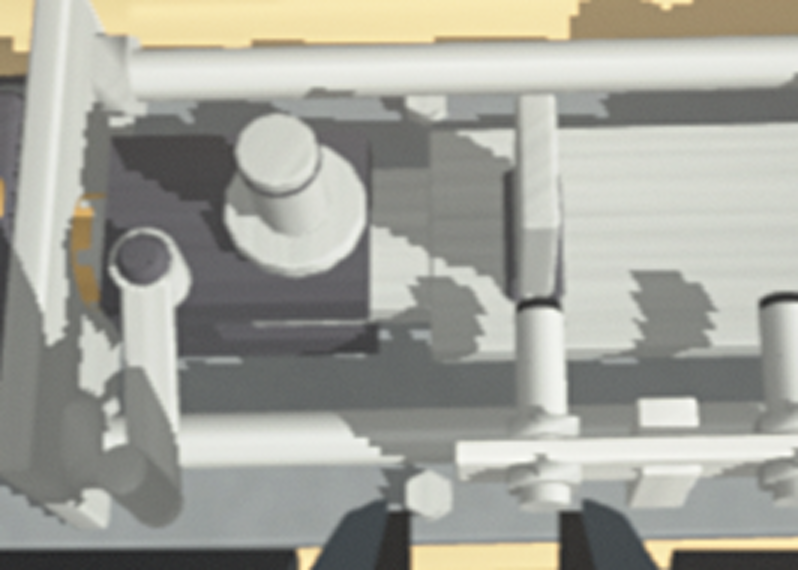

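c7: the pin stands in the fork along its axis. The collar centre is ≈ (296,207) against a predicted (298,201), and the grip top (277,148) against (281,147), so it is home. The keeper post top is at ≈ (125,465), as the fit gave, so the angle is ≈ 0.1. Next, the post: grip its top only, staying above the flange, and with the pads shifted uphill so they clear the pin grip at the end of the swing.

Emit:
{"api": "jog_arm", "payload": {"steps": [0.74, -0.2, -6.4, 0, 0, 0.74, -0.2, -6.4, 1, 0, 0.74, -0.2, -6.4, 3, 0, 0.74, -0.2, -6.4, 5, 0, 0.74, -0.2, -6.4, 5.7, 0, 0.74, -0.2, -6.4, 5.7, 0, 1, -0.2, -6.4, 5.7, 0, 1, -0.2, -6.4, 5.7, 0, 1, -0.2, -6.4, 5.7, 0, 1, -0.2, -6.4, 5.7, 0], "force": 10}}

```text
time_s: 16.5
ee_pos: [508.1, -46.6, 156.6]
ee_rot: [-180.0, 0.1, 178.6]
force: [-0.0, -0.2, 3.4]
gripper_width: 9.1
```

Post gripped (9–10 mm). Swing along the arc.

Emit:
{"api": "jog_arm", "payload": {"steps": [1, 0.07, 0.5, 0.04, 0, 1, 0.17, 0.94, 0.1, 0, 1, 0.4, 1.6, 0.23, 0, 1, 0.73, 2.29, 0.42, 0, 1, 1.15, 2.87, 0.66, 0, 1, 1.61, 3.38, 0.93, 0, 1, 2.15, 3.8, 1.25, 0, 1, 2.74, 4.13, 1.58, 0, 1, 3.15, 4.28, 1.82, 0, 1, 3.57, 4.39, 2.06, 0, 1, 3.95, 4.45, 2.28, 0, 1, 4.3, 4.47, 2.49, 0, 1, 4.5, 4.45, 2.5, 0, 1, 4.6, 4.45, 2.5, 0, 1, 4.6, 4.45, 2.5, 0]}}

```text
time_s: 18.0
ee_pos: [463.6, -0.8, 130.4]
ee_rot: [180.0, 0.1, 178.5]
force: [3.5, -1.3, -3.3]
gripper_width: 9.3
```

Emit:
{"api": "jog_arm", "payload": {"steps": [1, 0.3, 0, 0, 0, 1, 0.4, 0, 0, 0, 1, 0.4, 0, 0, 0, 0.82, 0.1, 0, 0, 0, 0.82, 0.1, 0, 0, 0, 0.82, 0.1, 0, 0, 0, 0.82, 0.1, 0, -3, 0, 0.6, 0.1, 0, -8, 0, 0.6, -4, 2, -8, 0, 0.6, -4.5, 2, -8, 0, 0.6, -4.5, 2, -8, 0]}}

```text
time_s: 19.1
ee_pos: [508.1, 18.3, 210.2]
ee_rot: [180.0, -0.1, 178.6]
force: [0.5, 0.1, -1.0]
gripper_width: 36.6
```

Run:
```python
from h import *
from fit import frame
q=np.load("q.npy");q[1]=-20.8;F=frame(q[3])
print(env.state()["ee_pos"])
p=env.camera_params("wrist");f=env.grab_frame("wrist")
c=proj(p,q[:3]).astype(int);o=np.array([max(c[0]-80,0),max(c[1]-70,0)])
a=f[o[1]:o[1]+190,o[0]:o[0]+266,::-1]
cv2.imwrite("pics/c8.png",cv2.resize(a,None,fx=3,fy=3,interpolation=cv2.INTER_CUBIC))
for n,l in dict(collar=(0,0,5),griptop=(0,0,28),pivot=(14.5,-30,11),post=(14.5,20,32.5),postbase=(14.5,20,10.5),flag=(0,50,23.2)).items():
    X=q[:3]+F@np.array(l); print(n,X.round(1),((proj(p,X)-o)*3).round())
for k in(1.4,1.47,1.57):
    X=q[:3]+F@np.array([14.5+50*np.cos(k),-30+50*np.sin(k),32.5]); print(k,((proj(p,X)-o)*3).round())
```

```text
[508.0597941   18.26463493 210.21353251]
collar [454.2 -20.7 107. ] [238. 200.]
griptop [442.7 -20.5 126.9] [221. 144.]
pivot [463.1 -51.  119.4] [ 83. 251.]
post [453.5  -0.7 138. ] [321. 202.]
postbase [464.5  -1.  119. ] [330. 252.]
flag [446.3  29.5 122.7] [480. 156.]
1.4 [316. 243.]
1.47 [319. 226.]
1.57 [321. 202.]
```

View pics/c8.png

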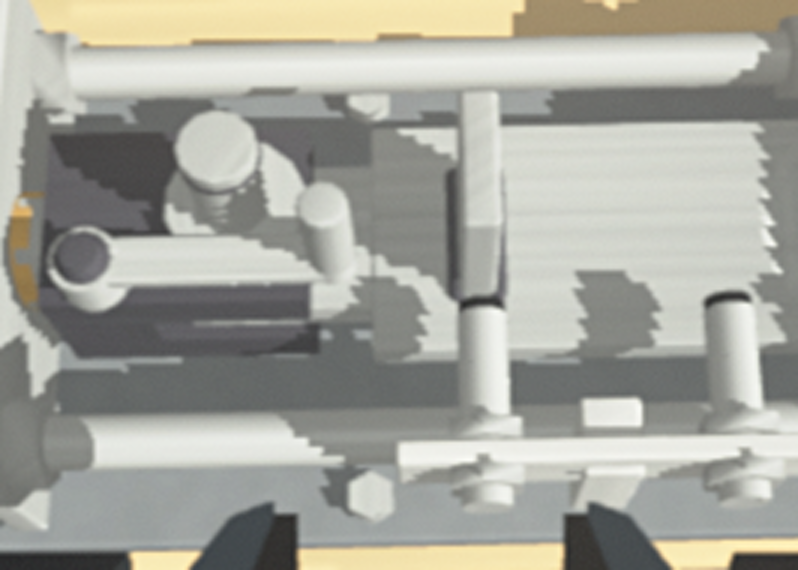

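c8: the keeper bar lies along the stroke over the collar's uphill edge. The post top is at (324,206), against (321,202) predicted for 1.57 rad and (319,226) for 1.47, so it is closed. Now I'll grip the flag with a small opening because the post is close.

Emit:
{"api": "jog_arm", "payload": {"steps": [0.82, 5.7, 1.1, 0, 0, 0.82, 5.7, 1.1, 0, 0, 0.82, 5.7, 1.1, 2, 0, 0.82, 5.7, 1.1, 5, 0, 0.82, 5.7, 1.1, 7, 0, 0.82, 5.7, 1.1, 8.5, 0, 0.82, 5.7, 1.1, 9.5, 0, 0.82, 5.7, 1.1, 9.9, 0, 0.82, 5.7, 1.1, 9.9, 0, 1, 5.7, 1.1, 9.9, 0, 1, 5.7, 1.1, 9.9, 0, 1, 5.7, 1.1, 9.9, 0, 1, 5.7, 1.1, 9.9, 0], "force": 30}}

```text
time_s: 20.45
ee_pos: [451.8, 30.0, 112.3]
ee_rot: [-179.9, 0.1, 178.6]
force: [-0.6, -3.2, 2.8]
gripper_width: 8.1
```

Emit:
{"api": "jog_arm", "payload": {"steps": [1, 0, 0.3, 0, 0, 1, 0, 0.7, 0, 0, 1, 0, 1.1, 0, 0, 1, 0, 1.5, 0, 0, 1, 0, 2, 0, 0, 1, 0, 2.5, 0, 0, 1, 0, 3, 0, 0, 1, 0, 3.5, 0, 0, 1, 0, 4, 0, 0, 1, 0, 4.4, 0, 0, 1, 0, 4.7, 0, 0, 1, 0, 4.9, 0, 0, 1, 0, 5, 0, 0, 1, 0, 5.1, 0, 0, 1, 0, 5.2, 0, 0, 1, 0, 5.2, 0, 0, 1, 0, 5.2, 0, 0]}}

```text
time_s: 22.15
ee_pos: [452.0, 79.5, 112.3]
ee_rot: [-179.6, -0.1, 178.7]
force: [-3.2, -12.4, 7.2]
gripper_width: 7.9
```

Emit:
{"api": "jog_arm", "payload": {"steps": [1, 0, 0.15, 0, 0, 1, 0, 0.2, 0, 0, 1, 0, 0.2, 0, 0, 1, 0, 0.2, 0, 0]}}

```text
time_s: 22.55
ee_pos: [452.0, 79.5, 112.3]
ee_rot: [-179.4, -0.1, 178.8]
force: [-2.3, -20.0, 7.6]
gripper_width: 7.9
```

Emit:
{"api": "jog_arm", "payload": {"steps": [0.82, 0, -0.2, 0, 0, 0.82, 0, -0.3, 0, 0, 0.82, 0, -0.3, 0, 0, 0.82, 0, -0.3, 0, 0, 0.82, 0, -0.3, -3, 0, 0.82, 0, -0.3, -8, 0, 0.82, -5, 0, -10, 0, 0.82, -5.6, -2, -10, 0, 0.82, -5.6, -2, -10, 0, 0.82, -5.6, -2, -10, 0]}}

```text
time_s: 23.55
ee_pos: [507.6, 63.2, 211.1]
ee_rot: [180.0, -0.1, 178.5]
force: [-0.7, 0.0, 0.6]
gripper_width: 16.4
```

Run:
```python
from h import *
from fit import frame
q=np.load("q.npy");q[1]=-20.8;F=frame(q[3])
print(env.state()["ee_pos"],env.state()["force"])
p=env.camera_params("wrist");f=env.grab_frame("wrist")
c=proj(p,q[:3]+F@[0,50,0]).astype(int);o=np.array([max(c[0]-100,0),max(c[1]-70,0)])
a=f[o[1]:o[1]+190,o[0]:o[0]+266,::-1]
cv2.imwrite("pics/c9.png",cv2.resize(a,None,fx=3,fy=3,interpolation=cv2.INTER_CUBIC))
for n,l in dict(collar=(0,50,5),griptop=(0,50,28),pivot=(14.5,20,11),post=(14.5,70,32.5),flag=(0,100,23.2),flag48=(0,98,23.2)).items():
    X=q[:3]+F@np.array(l); print(n,((proj(p,X)-o)*3).round())
```

```text
[507.58882237  63.22439457 211.10490416] [-0.70571051  0.0339907   0.62365786]
collar [298. 201.]
griptop [284. 147.]
pivot [145. 253.]
post [384. 204.]
flag [540. 158.]
flag48 [530. 158.]
```

View pics/c9.png

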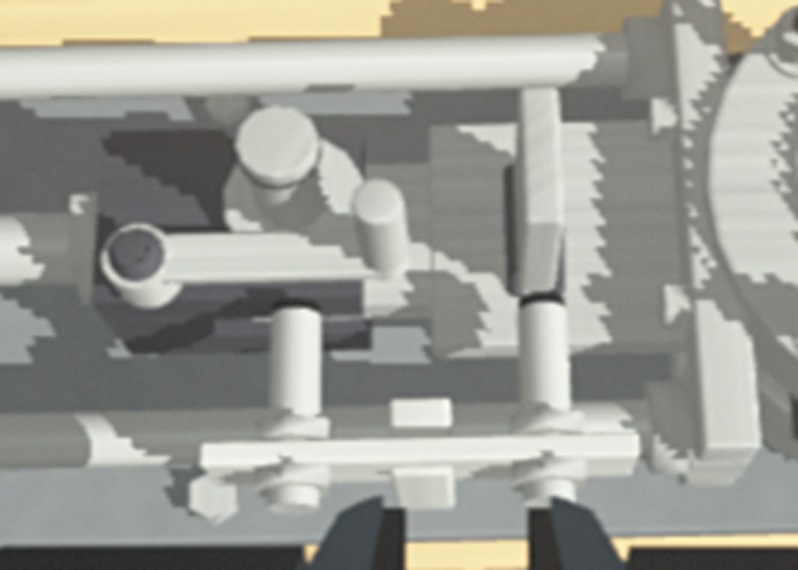

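c9: the flag is at col 540, where a full 50 mm stroke puts it. The fork, pin and keeper have come along: pin grip top (277,146), pivot (136,255), about 1–2 mm behind the predicted places, which is the hole slack. Post top (379,205), keeper closed, arm clear. Handing in.

```bash
python3 -c "
from workcell import env
print(env.job_done(), env.state()['time_s'])"
```

```text
the job is handed in; nothing more can be done
the job is handed in; nothing more can be done
```

The valve is recoupled and I handed the job in at about 24 s of the 70 s. No verdict was reported, so what follows is from my own checks.

**What I did:**
- **Gate open:** I gripped the flag and slid the gate about 27 mm to its open stop.
- **Pin:** The tool can't tilt, so I leaned the collared pin about 30° between the pads, using its block hole as the pivot. I then pushed it through fork and tongue until it met a 16 N stop.
- **Keeper and gate shut:** I swung the keeper to its stop and drew the gate shut.

**Last checks:**
- **Gate:** It would not move further under 20 N, 50 mm from the open position, and the flag is where a full stroke puts it.
- **Keeper:** The post top is within about 5 enlarged pixels (about 1 mm) of the place for 1.57 rad, so it reads as closed.
- **Pin:** It moved with the fork and looked home in the last picture. The collar seating is judged from that picture, the 16 N contact and the keeper passing over it, not measured directly.
- **Rod:** It followed by about 48 mm, roughly 2 mm behind the gate. I put that down to slack in the pin holes; it is above the 44.5 mm needed.
- **Arm:** It was clear of everything at hand-in.

**Disagreed or not confirmed:**
- The top camera put the pin about 5 mm off from the wrist camera in y. The grasp confirmed the wrist value.
- The side picture of the tilted pin was hidden by the fingers, so the hole was found by feel.
- I did not photograph the hex bolt and bystanders again; no move was aimed near the bystanders.
- I viewed 12 pictures, two over the budget of 10.

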